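Unscrew the brush canister's lid

TASK

Open the brush-wash canister that is clamped in the wooden block: unscrew its lid anticlockwise (seen from above), regrasping as often as needed and without forcing it off the thread, and keep hold of it as it comes free. Then set the lid down gently the right way up, wholly on the square cork mat, and let go; do not let the lid drop, and leave the other things on the table where they are.

Things in the scene. Friction and masses are not known exactly. Their poses are not given: they have to be found in the camera images.
- lid_center (a point): Canister's screw lid: grey plastic 24-sided drum, 65 mm across, 42 mm tall, 0.12 kg, solid top, hollow below. The point is on its axis, 21 mm above its lower rim and 21 mm below its top; z axis out of the top. Grip it across its diameter from above, at any yaw. Right-hand thread: anticlockwise from above undoes it, climbing 21 mm per full turn (follow it up); about 1 mm of axial play, little torque.
- canister: Aluminium canister, 76 mm across, clamped in a wooden block 120 x 120 x 60 mm fixed to the table; origin under the block. Its shoulder is at 129 mm. The lid comes free after 0.9 to 1.1 turns (it varies); until then the thread holds it against a gentle pull (5 N), then it lifts straight off. Free, it rests on the neck for about a third of a turn more; turned further it drops 7 mm.
- canister_mouth (a point): Top of the canister's neck, on its upright axis, 173 mm above the table. The neck is 45 mm across, 51 mm over the thread. At the start the lid's centre is 8 to 11 mm below this point.
- cork_top (a point): Centre of the top face of a flat square cork mat, 130 x 130 mm, 14 mm thick, fixed to the table; z up, x and y along its sides.
- mug: Blue ceramic mug, 74 mm across, 95 mm tall, standing on the table between canister and cork mat; origin at the centre of its underside. To be left alone.
- small_jar: Small closed jar, 48 mm across, 75 mm tall, standing on the table between canister and cork mat; origin at the centre of its underside. To be left alone.
- brush_pot: Terracotta pot of brushes, 72 mm across, 165 mm tall with the brushes; origin at the centre of its underside. To be left alone.
- book: Closed book 150 x 210 x 35 mm lying at the far side; origin at the centre of its underside. To be left alone.
- brush: Flat brush 190 mm long lying on the table; to be left alone.
Not all that is in view belongs to the job. Of the things shaped like the part that bears cork_top, the cork one is meant.

How it is judged (in metres and radians):
On the way, in this order (a step that is already met when the one before it is completed fails the run):
1. the lid has climbed the thread, still upright on the neck (z of lid_center in the frame of canister_mouth above 0.003 m and horizontal distance between lid_center and canister_mouth below 0.006 m and angle between lid_center's own z axis and vertical below 0.2 rad), for 0.1 s.
2. the lid is off the neck, held by the fingers (z of lid_center in the frame of canister_mouth above 0.025 m and contact force between the fingers and lid above 0.3 N), for 0.1 s.
3. the lid has been brought right down over the cork mat while still held (z of lid_center in the frame of cork_top below 0.031 m and horizontal distance between lid_center and cork_top below 0.04 m and contact force between the fingers and lid above 0.3 N), for 0.1 s.
At the end, for the whole second after the job is handed in: The lid stands flat and right way up (within 0.1 rad) on the cork mat, its centre within 33 mm of the mat's centre, so wholly on it, at rest and released (horizontal distance between lid_center and cork_top below 0.033 m and z of lid_center in the frame of cork_top between 0.017 and 0.025 m and angle between lid_center's own z axis and vertical below 0.1 rad and linear speed of lid below 0.02 m/s and contact force between the fingers and lid below 0.05 N); the robot touches nothing.
It fails at once if the lid is forced: pressed or pulled against the canister with more than 60 N (contact force between lid and canister above 60 N).
It fails at once if the lid falls (moves faster than 0.45 m/s with no finger on it) (contact force between the fingers and lid below 0.05 N and linear speed of lid above 0.45 m/s).
It fails at once if another thing on the table is moved by more than 25 mm (distance of any of mug, small_jar, brush_pot, book, brush from where it was at the start of the episode above 0.025 m).
It also fails if it takes over 72 s, if anything falls off the work surface, if the arm or the gripper's body presses on something with over 40 N, if the wrist force passes 120 N, or if a joint passes its speed limit or range.

ROBOT

A 6-joint arm with a two-finger parallel gripper is mounted at the origin on the work surface. World frame = base frame: x ahead of the robot, y to its left, z up, the work surface at z = 0. Lengths are in mm, angles in rad, forces in N, time in s.
With the tool pointing down it reaches from about 350 to 875 mm from the base axis. Payload 4.2 kg.
Tool frame: the origin (TCP) lies midway between the tips of the shut fingers; the grasp point (between the pads) lies 19 mm behind it; z points along the fingers, y is the direction in which the jaws open and shut (so a half turn about z gives the same grasp; the last joint's range is limited). The gripper opens to 85 mm and grips with 20 to 120 N. Pads are 22 mm wide; open, the fingers measure 114 mm over their backs; the gripper's body (76 mm by 85 mm) begins 54 mm behind the grasp point. The pads swing forward as they close: fully open they stand 13 mm farther back than shut.
Start: joints at [1.466, 0.385, 0.008, 0, -1.194, -0.259], TCP at [222.36, 584.085, 231.312] pointing down, gripper open.
Joint ranges: [-3.14, 3.14], [-1.21, 2.06], [-1.07, 1.41], [-3.16, 2.05], [-2.99, -0.16], [-3.1, 3.1]. Speed limits (rad/s): [2.79, 2.79, 3.14, 3.14, 3.14, 3.14].

INTERFACE

Orientations are given as a unit quaternion [x, y, z, w].
In Python, from bench import arm gives the robot as it stands.
- The arm moves only by the tool send_rows, never from a script. Its arguments are lists of equal length, an entry for each row: "translation": the shift along the tool's x, y, z in mm, a list of three; "dr": the turn, a rotation vector about the tool's x, y, z in degrees, a list of three; "grip": the finger opening in mm, from 0 to 85.4. In form: {"translation": [[dx, dy, dz], ...], "dr": [[ax, ay, az], ...], "grip": [grip, ...]}. A call has exactly 5 rows; each row shifts and turns the commanded pose from where the row before left it, along the tool's axes as they then stand; what a row does not reach is not made up. A row lasts 1/8 s, in which the tool goes at most 62.5 mm and 10.7 degrees, less where a joint would pass 70% of its speed; a pose out of reach is approached as far as the arm can. A call with a gripper value outside its range is refused whole. The fingers move at their own pace and stop on an object; the grip force is fixed at half the most. Time passes only in rows, so rows that do not move let the fingers close, or fill a call up. It gives the time, the measured TCP pose, the force and the opening at its end, in the units of the state.
- arm.read_state(): the state, without advancing time (a new reading comes with each control period).
- arm.get_image(name): name is "scene" or "top"; returns the picture (400x640x3 uint8, red, green, blue); there is no depth.
- arm.camera_info(name): a dict with "fx", "fy", "cx", "cy" (pixels), "D" ([k1, k2, p1, p2, k3] as OpenCV has them; the pictures are not rectified), "cam_to_world" (4x4, takes a point from camera to world coordinates). Camera axes: x right, y down, z forward; pixel columns grow to the right and rows downward; lengths in mm; the calibration is good to about 2 mm. A picture is of the moment at which its call begins. camera_info takes no time and is no camera call.
- arm.job_done(): hands the job in, once; it reports no verdict.
Trained networks look in the newest picture that a camera, given by its name, has taken for a name from the list of things; names that differ only in an ending like _2 or _b are one class to them, and where a whole thing is asked for, a point or a joint stands for the part that bears it (a point fixed in the world has none). Each returns a list of dicts, best first, with "confidence" (0 to 1); they miss things now and then, are a little off and sometimes report something else, mostly with a low value. They report only what shows in the picture. A call takes as long as a camera call. They do not tell look-alikes from the thing itself.
- arm.search_frame(thing, camera): "xyz" ([x, y, z] in mm, in world coordinates, good to about 4 mm: the middle of the surface that is visible of it).
- arm.place_of(thing, camera): "xyz" ([x, y, z] in mm, in world coordinates, good to about 4 mm: a listed point, or the origin of a listed thing).
The state is a dict: "clock": time; "joints": joint angles; "joint_vel": joint speeds; "joint_efforts": joint torques, N m; "position": TCP position; "ee_rot": TCP orientation; "contact_force": force on the tool from outside, world axes, zero at the start; "wrist_torque": the same for the moment, N m; "gripper_width": finger opening in mm.
Only numpy, scipy, OpenCV 4.12 (cv2) and the standard library are available. Lean on these libraries where they do the work, as an engineer would, in place of code of your own. Each camera call takes 0.05 s, during which the arm holds its last target.

## Working session

There is one attempt and no reset: what is moved stays moved. The work goes in short steps, Python scripts to look and compute and a tool call to move; the robot and the scene stay as the last step left them, time stands still between calls to the robot, and variables do not carry over. Pictures are saved under pics/ and viewed, and the job is handed in when it is done.

Besides the shell and the picture viewer there is one more tool, called as name(argument=value, ...) on one line, values as JSON. send_rows: Moves the arm, as the interface text tells. Its arguments: {"type":"object","properties":{"translation":{"type":"array"},"dr":{"type":"array"},"grip":{"type":"array"}},"required":["translation","dr","grip"]}

```bash
mkdir -p pics; ls; python3 - <<'E'
from bench import arm
import cv2
for c in ["scene","top"]:
    im=arm.get_image(c); cv2.imwrite(f"pics/{c}0.png",im[:,:,::-1])
    for t in ["lid_center","canister_mouth","cork_top","mug","small_jar","brush_pot","canister"]:
        try: print(c,t,[( [round(v) for v in d["xyz"]],round(d["confidence"],2)) for d in arm.place_of(t,c)])
        except Exception as e: print(c,t,e)
s=arm.read_state();print(s)
for c in ["scene","top"]: print(arm.camera_info(c))
E
```

```text
pics
scene lid_center []
scene canister_mouth [([647, 6, -2], 0.28)]
scene cork_top [([484, -242, 13], 0.93), ([272, -245, 15], 0.56), ([328, 240, 12], 0.55)]
scene mug [([647, 6, -2], 0.82)]
scene small_jar [([471, 0, -2], 0.57)]
scene brush_pot [([687, -374, 0], 0.82)]
scene canister [([529, 182, 0], 0.85), ([468, 1, -1], 0.49)]
top lid_center [([531, 181, 166], 0.83)]
top canister_mouth [([535, 178, 173], 0.57)]
top cork_top [([332, 241, 16], 0.91), ([493, -243, 17], 0.89), ([275, -243, 14], 0.63)]
top mug [([646, 5, -1], 0.92)]
top small_jar [([471, -2, 1], 0.69)]
top brush_pot [([688, -372, -1], 0.6)]
top canister [([536, 184, -2], 0.94)]
{'clock': 0.8, 'joints': array([ 1.46558730e+00,  3.84666484e-01,  7.90709645e-03, -1.75902024e-05,
       -1.19400647e+00, -2.58651254e-01]), 'joint_vel': array([-0.00046709,  0.0006463 ,  0.00134224,  0.00029588,  0.00070511,
       -0.00018806]), 'joint_efforts': array([ 2.67458372e-04, -3.92026520e+01,  1.88607556e+01,  4.19072986e+00,
       -3.06922648e-04,  8.00015584e-06]), 'position': array([222.36190929, 584.08071513, 231.33249616]), 
[... 632 characters left out ...]
231722e-02, -7.61482219e-01, -6.47885659e-01,
         8.09407901e+02],
       [ 0.00000000e+00,  0.00000000e+00,  0.00000000e+00,
         1.00000000e+00]])}
{'fx': 461.89769806750405, 'fy': 461.89769806750405, 'cx': 317.37562931117327, 'cy': 194.69468112536597, 'D': array([-0.03572469,  0.        ,  0.        ,  0.        ,  0.        ]), 'cam_to_world': array([[-5.34382426e-03, -9.84789052e-01,  1.73672006e-01,
         3.46930708e+02],
       [-9.99964622e-01,  6.39071990e-03,  5.46936613e-03,
        -9.91884251e+01],
       [-6.49606103e-03, -1.73636635e-01, -9.84788363e-01,
         1.23874525e+03],
       [ 0.00000000e+00,  0.00000000e+00,  0.00000000e+00,
         1.00000000e+00]])}
```

View pics/scene0.png

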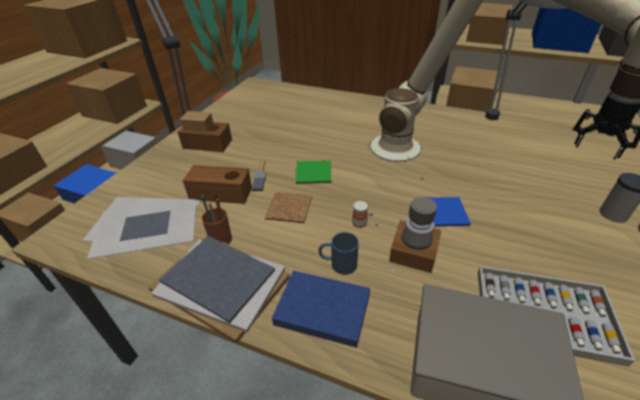

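View pics/top0.png

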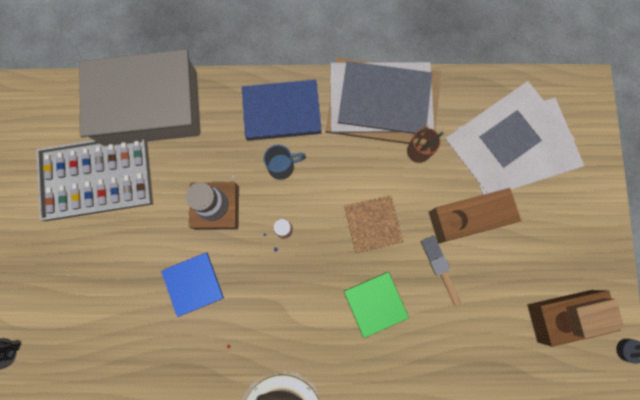

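The scene view shows the lid and canister at about (422,215) and the cork mat at (289,207). The top view shows the lid at (201,196) and the cork mat at (374,224). The blue and green squares are decoys. Next I'll refine the lid axis from enlarged crops.

```bash
python3 - <<'E'
import cv2,numpy as np
t=cv2.imread("pics/top0.png");s=cv2.imread("pics/scene0.png")
a=cv2.resize(t[165:245,170:250],(560,560),interpolation=cv2.INTER_CUBIC)
cv2.imwrite("pics/ct.png",a)
a=cv2.resize(s[185:275,380:460],(560,600),interpolation=cv2.INTER_CUBIC)
cv2.imwrite("pics/cs.png",a)
E
```

```text
(no output)
```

View pics/ct.png

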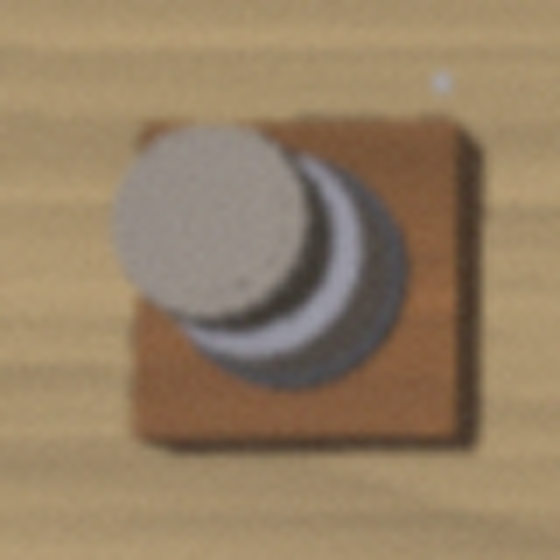

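View pics/cs.png

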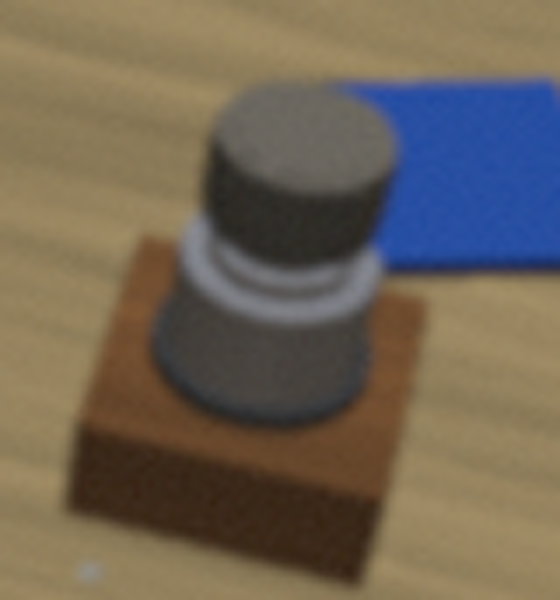

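The lid's top face is centred at about (199.4,196.3) in the top view and (423,205.3) in the scene view. I'll triangulate the lid and measure the cork centre.

```bash
cat > h.py <<'E'
import numpy as np,cv2
from bench import arm
def ray(c,uv):
    i=arm.camera_info(c);K=np.array([[i["fx"],0,i["cx"]],[0,i["fy"],i["cy"]],[0,0,1]])
    p=cv2.undistortPoints(np.array([[uv]],float),K,np.array(i["D"]))[0,0]
    T=np.array(i["cam_to_world"]);d=T[:3,:3]@[p[0],p[1],1];return T[:3,3],d
def atz(c,uv,z):
    o,d=ray(c,uv);return (o+d*(z-o[2])/d[2]).round(1)
def tri(a,b):
    A=[];B=[]
    for c,uv in (("top",a),("scene",b)):
        o,d=ray(c,uv);d=d/np.linalg.norm(d);P=np.eye(3)-np.outer(d,d);A.append(P);B.append(P@o)
    return np.linalg.lstsq(np.vstack(A),np.hstack(B),rcond=None)[0].round(1)
E
python3 - <<'E'
from h import *
print(tri((199.4,196.3),(423,205.3)),atz("top",(199.4,196.3),184.5),atz("scene",(423,205.3),184.5))
t=cv2.imread("pics/top0.png");s=cv2.imread("pics/scene0.png")
for c,im,roi in (("top",t,(180,190,420,265)),("scene",s,(250,185,325,232))):
    x0,y0,x1,y1=roi; 
    if c=="top": x0=330
    r=im[y0:y1,x0:x1].astype(int)
    # cork: darker, redder than the table
    m=((r[:,:,1]<118)&(r[:,:,2]-r[:,:,0]>45)).astype(np.uint8)
    m=cv2.morphologyEx(m,cv2.MORPH_CLOSE,np.ones((5,5)));m=cv2.morphologyEx(m,cv2.MORPH_OPEN,np.ones((5,5)))
    cs=cv2.findContours(m,0,2)[0];k=max(cs,key=cv2.contourArea);M=cv2.moments(k)
    uv=(M["m10"]/M["m00"]+x0,M["m01"]/M["m00"]+y0);print(c,uv,M["m00"],cv2.minAreaRect(k),atz(c,uv,14))
E
```

```text
[532.2 181.8 178. ] [530.8 181.1 184.5] [540.5 181.2 184.5]
top (373.0858626555645, 224.79872862386964) 1861.5 ((42.76129913330078, 34.34970474243164), (47.648536682128906, 47.16096878051758), 77.19573211669922) [ 480.6 -240.2   14. ]
scene (288.8550067965564, 207.3922368222323) 1103.5 ((38.538360595703125, 22.135616302490234), (43.601219177246094, 29.57345199584961), 6.009005546569824) [ 498.7 -234.4   14. ]
```

```bash
python3 - <<'E'
from h import *
print("block top",atz("top",(170+299/7-.4,165+279/7-.4),60))
f=lambda x,y:atz("scene",(380+x/7-.43,185+y/6.667-.43),60)
print("block scene corners",f(147,238),f(425,298),f(380,498),f(82,425))
t=cv2.imread("pics/top0.png");s=cv2.imread("pics/scene0.png")
a=cv2.resize(t[185:265,330:420],(630,560),interpolation=cv2.INTER_CUBIC)
b=cv2.resize(s[180:235,255:325],(700,550),interpolation=cv2.INTER_CUBIC)
cv2.imwrite("pics/kt.png",a);cv2.imwrite("pics/ks.png",b)
E
```

```text
block top [530.9 179.7  60. ]
block scene corners [481.  124.7  60. ] [478.1 238.4  60. ] [596.6 238.8  60. ] [598.3 125.6  60. ]
```

View pics/kt.png

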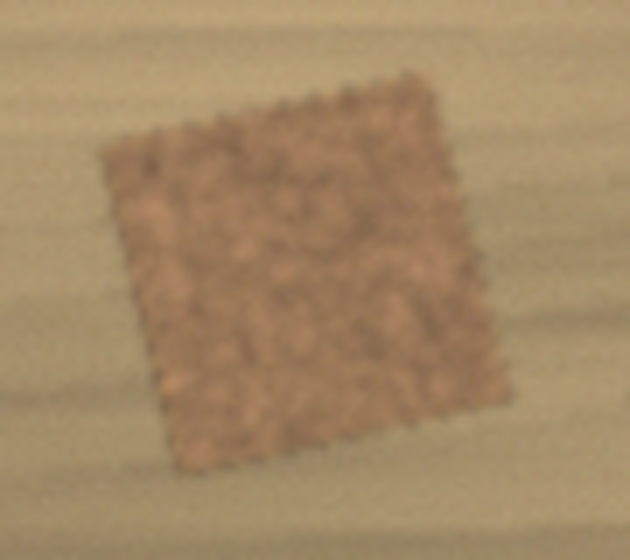

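View pics/ks.png

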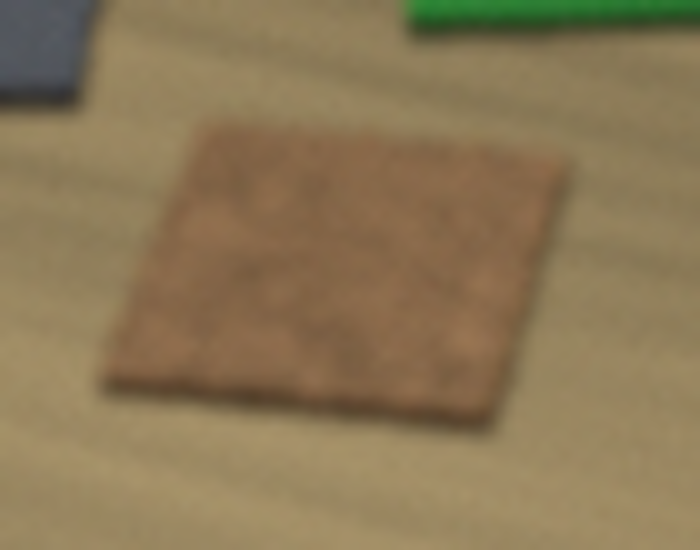

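```bash
python3 - <<'E'
from h import *
for uv in [(102,148),(422,75),(512,398),(180,472),(304,273)]: print("t",atz("top",(330+uv[0]/7-.43,185+uv[1]/7-.43),14))
for uv in [(205,122),(572,158),(490,412),(103,375),(342,263)]: print("s",atz("scene",(255+uv[0]/10-.45,180+uv[1]/10-.45),14))
E
```

```text
t [ 532.5 -164.    14. ]
t [ 560.  -287.5   14. ]
t [ 435.9 -317.5   14. ]
t [ 408.9 -191.5   14. ]
t [ 483.9 -240.1   14. ]
s [ 442.  -314.5   14. ]
s [ 415.9 -188.3   14. ]
s [ 539.6 -163.6   14. ]
s [ 567.3 -285.9   14. ]
s [ 491.9 -238.1   14. ]
```

Both cameras agree on the scale, with a constant offset of about 7 mm in x between them. I'll average them: canister axis at about (535,181), cork centre at about (488,-239). First I'll move above the lid.

send_rows(translation=[[43.6, 26.5, 0], [43.6, 26.5, 0], [43.6, 26.5, 0], [43.6, 26.5, 0], [43.6, 26.5, 0]], dr=[[0, 0, 0], [0, 0, 0], [0, 0, 0], [0, 0, 0], [0, 0, 0]], grip=[85, 85, 85, 85, 85])

```text
clock: 1.42
position: [379.8, 381.4, 231.6]
ee_rot: [0.984, -0.181, 0.0, -0.0]
contact_force: [1.1, 1.2, 0.2]
gripper_width: 84.8
```

send_rows(translation=[[43.6, 26.5, 0], [43.6, 26.5, 0], [43.6, 26.5, 0], [43.6, 26.5, 0], [43.6, 26.5, 0]], dr=[[0, 0, 0], [0, 0, 0], [0, 0, 0], [0, 0, 0], [0, 0, 0]], grip=[85, 85, 85, 85, 85])

```text
clock: 2.05
position: [536.5, 179.9, 231.6]
ee_rot: [0.984, -0.181, 0.0, -0.0]
contact_force: [0.1, -0.3, 0.6]
gripper_width: 85.0
```

send_rows(translation=[[0, 0, 0], [0, 0, 0], [0, 0, 0], [0, 0, 0], [0, 0, 0]], dr=[[0, 0, 10], [0, 0, 10], [0, 0, 10], [0, 0, 10], [0, 0, 10]], grip=[85, 85, 85, 85, 85])

```text
clock: 2.68
position: [535.6, 181.2, 231.4]
ee_rot: [0.813, -0.582, 0.0, -0.0]
contact_force: [0.5, 0.5, 0.0]
gripper_width: 84.9
```

```bash
cat >> h.py <<'E'
from scipy.spatial.transform import Rotation as R
def st():
    s=arm.read_state();r=R.from_quat(s["ee_rot"]).as_matrix()
    print("t",round(s["clock"],2),"p",s["position"].round(2),"j",s["joints"].round(3),"F",s["contact_force"].round(2),"T",s["wrist_torque"].round(2),"w",round(s["gripper_width"],2),"yaw_x",np.degrees(np.arctan2(r[1,0],r[0,0])).round(1),"tilt",np.degrees(np.arccos(-r[2,2])).round(2))
    return s,r
E
python3 - <<'E'
from h import *
s,r=st()
for c in ["top","scene"]: cv2.imwrite(f"pics/{c}1.png",arm.get_image(c)[:,:,::-1])
t=cv2.imread("pics/top1.png");u=cv2.imread("pics/scene1.png")
a=cv2.resize(t[130:260,120:280],(560,455));b=cv2.resize(u[100:270,360:520],(560,595))
cv2.imwrite("pics/a1.png",a);cv2.imwrite("pics/b1.png",b)
E
```

```text
t 2.67 p [535.59 181.24 231.4 ] j [ 0.613  0.283 -0.141  0.    -1.146 -0.284] F [0.48 0.47 0.02] T [ 0.07  0.01 -0.07] w 84.9 yaw_x -71.2 tilt 0.01
```

View pics/a1.png

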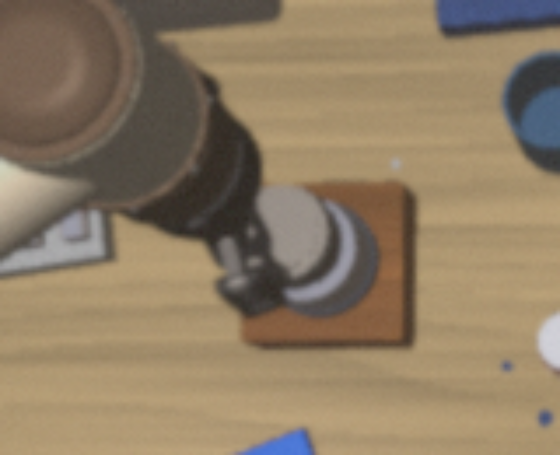

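View pics/b1.png

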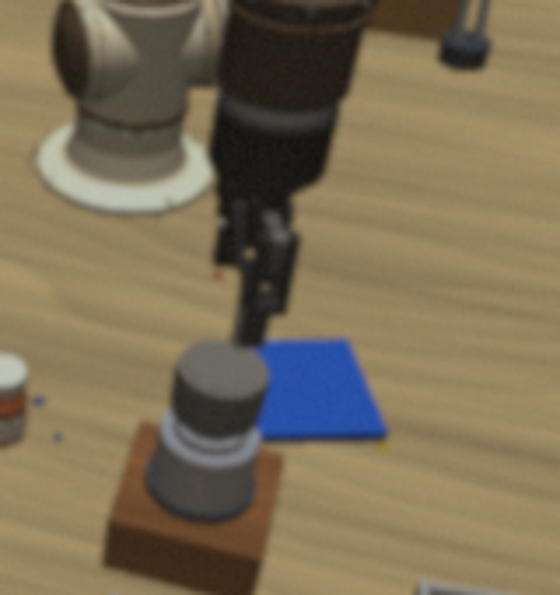

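```bash
cat >> h.py <<'E'
def proj(c,X):
    i=arm.camera_info(c);K=np.array([[i["fx"],0,i["cx"]],[0,i["fy"],i["cy"]],[0,0,1]]);T=np.linalg.inv(np.array(i["cam_to_world"]))
    return cv2.projectPoints(np.array([X],float),T[:3,:3],T[:3,3],K,np.array(i["D"]))[0][0,0].round(1)
E
python3 - <<'E'
from h import *
s,r=st();p=s["position"]
for sg in(-1,1):
    for off in (40,57):
        X=p+sg*off*r[:,1]+[0,0,13];a=proj("top",X);b=proj("scene",X)
        print(sg,off,X.round(),"crop top",(a-[120,130])*3.5,"crop scene",(b-[360,100])*3.5)
E
```

```text
t 2.77 p [535.53 181.28 231.38] j [ 0.613  0.283 -0.141 -0.    -1.146 -0.278] F [ 0.23 -0.03 -0.01] T [-0.03  0.01  0.03] w 85.11 yaw_x -70.8 tilt 0.01
-1 40 [573. 194. 244.] crop top [235.2 149.8] crop scene [245.35 336.7 ]
-1 57 [589. 200. 244.] crop top [227.5 125.3] crop scene [249.55 352.8 ]
1 40 [498. 168. 244.] crop top [271.6  267.75] crop scene [225.75 266.  ]
1 57 [482. 163. 244.] crop top [279.65 293.3 ] crop scene [221.9  252.35]
```

The fingertips match their projection. I'll descend partway and check clearance.

send_rows(translation=[[0, 0, 12], [0, 0, 12], [0, 0, 12], [0, 0, 0], [0, 0, 0]], dr=[[0, 0, -10], [0, 0, -10], [0, 0, 0], [0, 0, 0], [0, 0, 0]], grip=[85, 85, 85, 85, 85])

```text
clock: 3.4
position: [535.8, 181.4, 195.7]
ee_rot: [0.903, -0.43, 0.0, -0.0]
contact_force: [0.1, -0.5, 0.5]
gripper_width: 84.9
```

```bash
python3 - <<'E'
from h import *
s,r=st()
for c in ["top","scene"]: cv2.imwrite(f"pics/{c}2.png",arm.get_image(c)[:,:,::-1])
t=cv2.imread("pics/top2.png");u=cv2.imread("pics/scene2.png")
a=cv2.resize(t[160:240,160:240],(400,400),interpolation=2);b=cv2.resize(u[160:240,380:460],(400,400),interpolation=2)
cv2.imwrite("pics/a2.png",np.hstack([a,b]))
E
```

```text
t 3.4 p [535.85 181.41 195.68] j [ 0.613  0.313 -0.194  0.    -1.063  0.07 ] F [ 0.11 -0.45  0.51] T [ 0.   -0.02 -0.02] w 84.94 yaw_x -50.9 tilt 0.04
```

View pics/a2.png

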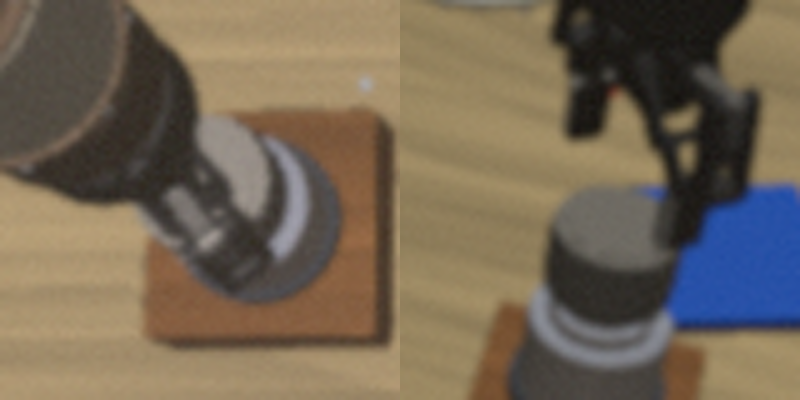

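send_rows(translation=[[0, 0, 0], [0, 0, 0], [0, 0, 0], [0, 0, 0], [0, 0, 8]], dr=[[0, 0, 9.8], [0, 0, 9.8], [0, 0, 9.8], [0, 0, 9.8], [0, 0, 0]], grip=[85, 85, 85, 85, 85])

```text
clock: 4.12
position: [536.1, 181.6, 188.1]
ee_rot: [0.707, -0.707, 0.0, -0.001]
contact_force: [0.6, 0.9, 0.7]
gripper_width: 84.9
```

send_rows(translation=[[0, 0, 4], [0, 0, 4], [0, 0, 4], [0, 0, 4], [0, 0, 4]], dr=[[0, 0, 0], [0, 0, 0], [0, 0, 0], [0, 0, 0], [0, 0, 0]], grip=[85, 85, 85, 85, 85])

```text
clock: 4.75
position: [535.5, 181.3, 167.1]
ee_rot: [-0.707, 0.707, -0.0, 0.0]
contact_force: [-0.2, -0.1, -0.5]
gripper_width: 85.1
```

```bash
python3 - <<'E'
from h import *
s,r=st()
for c in ["top","scene"]: cv2.imwrite(f"pics/{c}3.png",arm.get_image(c)[:,:,::-1])
t=cv2.imread("pics/top3.png");u=cv2.imread("pics/scene3.png")
a=cv2.resize(t[160:240,160:240],(400,400),interpolation=2);b=cv2.resize(u[160:240,380:460],(400,400),interpolation=2)
cv2.imwrite("pics/a3.png",np.hstack([a,b]))
E
```

```text
t 4.75 p [535.55 181.32 167.06] j [ 0.613  0.339 -0.234  0.    -0.998 -0.614] F [-0.18 -0.06 -0.48] T [-0.03 -0.03 -0.  ] w 85.11 yaw_x -90.0 tilt 0.0
```

View pics/a3.png

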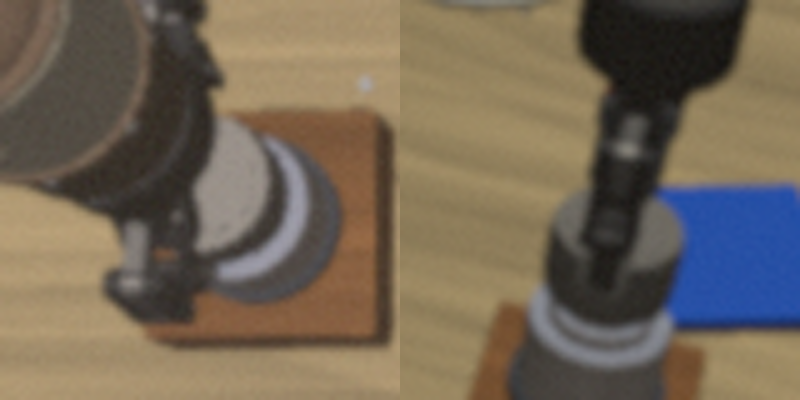

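The fingers are straddling the lid and centred in the scene view, with no contact force. I'll go down and close gently as a centring check.

send_rows(translation=[[0, 0, 5], [0, 0, 5], [0, 0, 5], [0, 0, 5], [0, 0, 4]], dr=[[0, 0, 0], [0, 0, 0], [0, 0, 0], [0, 0, 0], [0, 0, 0]], grip=[85, 85, 85, 85, 85])

```text
clock: 5.48
position: [535.5, 181.2, 142.9]
ee_rot: [-0.707, 0.707, 0.0, -0.0]
contact_force: [0.1, 0.0, -0.4]
gripper_width: 85.2
```

send_rows(translation=[[0, 0, 0], [0, 0, 0], [0, 0, 0], [0, 0, 0], [0, 0, 0]], dr=[[0, 0, 0], [0, 0, 0], [0, 0, 0], [0, 0, 0], [0, 0, 0]], grip=[80, 76, 73, 70, 68])

```text
clock: 6.1
position: [535.5, 181.3, 143.4]
ee_rot: [-0.707, 0.707, 0.0, 0.0]
contact_force: [-1.2, 0.1, 0.8]
gripper_width: 68.1
```

```bash
python3 -c "
from h import *
st()"
```

```text
t 6.1 p [535.48 181.31 143.42] j [ 0.613  0.363 -0.264 -0.    -0.944 -0.614] F [-1.19  0.11  0.84] T [ 0.02  0.07 -0.07] w 68.11 yaw_x -90.0 tilt 0.01
```

send_rows(translation=[[0, 0, 0], [0, 0, 0], [0, 0, 0], [0, 0, 0], [0, 0, 0]], dr=[[0, 0, 0], [0, 0, 0], [0, 0, 0], [0, 0, 0], [0, 0, 0]], grip=[67, 66, 65, 64, 60])

```text
clock: 6.72
position: [535.5, 181.3, 143.6]
ee_rot: [-0.707, 0.707, 0.0, 0.0]
contact_force: [-2.3, 1.8, 2.4]
gripper_width: 64.3
```

```bash
python3 -c "
from h import *
st()"
```

```text
t 6.72 p [535.46 181.33 143.59] j [ 0.613  0.363 -0.264 -0.    -0.944 -0.614] F [-2.33  1.75  2.39] T [0.07 0.7  0.03] w 64.32 yaw_x -90.0 tilt 0.0
```

The grip is well centred: 64.3 mm opening and only about 2 N of side force. I'll start unscrewing, following the thread up at 0.583 mm per 10°.

send_rows(translation=[[0, 0, -0.3], [0, 0, -0.3], [0, 0, -0.3], [0, 0, -0.3], [0, 0, -0.3]], dr=[[0, 0, -5], [0, 0, -5], [0, 0, -5], [0, 0, -5], [0, 0, -5]], grip=[60, 60, 60, 60, 60])

```text
clock: 7.35
position: [535.1, 181.7, 145.1]
ee_rot: [0.844, -0.537, -0.0, -0.0]
contact_force: [-3.6, 1.9, 3.7]
gripper_width: 64.1
```

send_rows(translation=[[0, 0, -0.3], [0, 0, -0.3], [0, 0, -0.3], [0, 0, -0.3], [0, 0, -0.3]], dr=[[0, 0, -5], [0, 0, -5], [0, 0, -5], [0, 0, -5], [0, 0, -5]], grip=[60, 60, 60, 60, 60])

```text
clock: 7.98
position: [535.2, 182.0, 146.6]
ee_rot: [0.94, -0.341, -0.0, -0.001]
contact_force: [-4.0, 3.7, 4.2]
gripper_width: 64.2
```

```bash
python3 -c "
from h import *
st()"
```

```text
t 7.97 p [535.18 182.04 146.58] j [ 0.614  0.36  -0.26  -0.002 -0.951  0.261] F [-4.03  3.73  4.22] T [ 1.12  1.34 -0.23] w 64.24 yaw_x -39.9 tilt 0.09
```

send_rows(translation=[[0, 0, -0.6], [0, 0, -0.6], [0, 0, -0.6], [0, 0, -0.6], [0, 0, -0.6]], dr=[[0, 0, -10], [0, 0, -10], [0, 0, -10], [0, 0, -10], [0, 0, -10]], grip=[60, 60, 60, 60, 60])

```text
clock: 8.6
position: [534.7, 182.0, 149.4]
ee_rot: [0.996, 0.089, -0.001, -0.001]
contact_force: [-4.6, 3.4, 3.8]
gripper_width: 64.3
```

send_rows(translation=[[0, 0, -0.6], [0, 0, -0.6], [0, 0, -0.6], [0, 0, -0.6], [0, 0, -0.6]], dr=[[0, 0, -10], [0, 0, -10], [0, 0, -10], [0, 0, -10], [0, 0, -10]], grip=[60, 60, 60, 60, 60])

```text
clock: 9.22
position: [534.9, 181.7, 152.5]
ee_rot: [0.865, 0.502, -0.0, -0.001]
contact_force: [-4.0, 3.0, 4.4]
gripper_width: 63.9
```

```bash
python3 - <<'E'
from h import *
s,r=st()
for c in ["top","scene"]: cv2.imwrite(f"pics/{c}4.png",arm.get_image(c)[:,:,::-1])
t=cv2.imread("pics/top4.png");u=cv2.imread("pics/scene4.png")
a=cv2.resize(t[160:240,160:240],(400,400),interpolation=2);b=cv2.resize(u[160:240,380:460],(400,400),interpolation=2)
cv2.imwrite("pics/a4.png",np.hstack([a,b]))
E
```

```text
t 9.22 p [534.88 181.75 152.5 ] j [ 6.140e-01  3.530e-01 -2.530e-01 -1.000e-03 -9.650e-01  2.009e+00] F [-3.97  3.01  4.39] T [ 0.83  1.48 -0.29] w 63.86 yaw_x 60.2 tilt 0.07
```

View pics/a4.png

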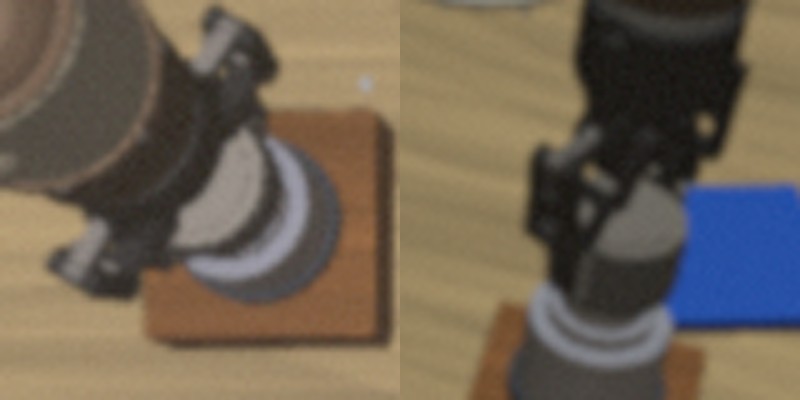

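The gap under the lid has grown and the forces stay steady near 5 N, so it is climbing with the gripper. One more call, then regrasp.

send_rows(translation=[[0, 0, -0.6], [0, 0, -0.6], [0, 0, -0.6], [0, 0, -0.6], [0, 0, -0.6]], dr=[[0, 0, -10], [0, 0, -10], [0, 0, -10], [0, 0, -10], [0, 0, -10]], grip=[60, 60, 60, 60, 60])

```text
clock: 9.95
position: [534.7, 181.5, 155.3]
ee_rot: [0.573, 0.819, -0.0, -0.001]
contact_force: [-5.4, 2.2, 4.2]
gripper_width: 63.9
```

send_rows(translation=[[0, 0, 0], [0, 0, 0], [0, 0, 0], [0, 0, 0], [0, 0, 0]], dr=[[0, 0, 0], [0, 0, 0], [0, 0, 0], [0, 0, 0], [0, 0, 0]], grip=[66, 70, 75, 80, 85])

```text
clock: 10.58
position: [535.6, 181.3, 155.3]
ee_rot: [0.574, 0.819, 0.0, 0.0]
contact_force: [0.3, 0.1, -1.1]
gripper_width: 84.9
```

```bash
python3 -c "
from h import *
st()"
```

```text
t 10.57 p [535.65 181.3  155.25] j [ 0.613  0.351 -0.249  0.    -0.971  2.876] F [ 0.34  0.12 -1.06] T [-0.01  0.02 -0.  ] w 84.92 yaw_x 109.9 tilt 0.01
```

send_rows(translation=[[0, 0, 0], [0, 0, 0], [0, 0, 0], [0, 0, 0], [0, 0, 0]], dr=[[0, 0, 10.6], [0, 0, 10.6], [0, 0, 10.6], [0, 0, 10.6], [0, 0, 10.6]], grip=[85, 85, 85, 85, 85])

```text
clock: 11.2
position: [535.6, 181.3, 155.3]
ee_rot: [0.881, 0.474, 0.0, 0.0]
contact_force: [0.1, 0.0, 0.2]
gripper_width: 85.4
```

send_rows(translation=[[0, 0, 0], [0, 0, 0], [0, 0, 0], [0, 0, 0], [0, 0, 0]], dr=[[0, 0, 10.6], [0, 0, 10.6], [0, 0, 10.6], [0, 0, 10.6], [0, 0, 10.6]], grip=[85, 85, 85, 85, 85])

```text
clock: 11.82
position: [535.6, 181.3, 155.3]
ee_rot: [1.0, 0.031, 0.0, -0.0]
contact_force: [-0.5, -0.4, 0.1]
gripper_width: 84.8
```

send_rows(translation=[[0, 0, 0], [0, 0, 0], [0, 0, 0], [0, 0, 0], [0, 0, 0]], dr=[[0, 0, 10.6], [0, 0, 10.6], [0, 0, 10.6], [0, 0, 10.6], [0, 0, 10.6]], grip=[85, 85, 85, 85, 85])

```text
clock: 12.45
position: [535.6, 181.3, 155.3]
ee_rot: [0.908, -0.418, 0.0, -0.0]
contact_force: [-1.0, 0.1, -0.2]
gripper_width: 84.6
```

send_rows(translation=[[0, 0, 0], [0, 0, 0], [0, 0, 0], [0, 0, 0], [0, 0, 0]], dr=[[0, 0, 10.6], [0, 0, 10.6], [0, 0, 10.6], [0, 0, 10.6], [0, 0, 10.6]], grip=[85, 85, 85, 85, 85])

```text
clock: 13.08
position: [535.6, 181.3, 155.3]
ee_rot: [-0.626, 0.779, -0.0, 0.0]
contact_force: [0.8, 0.1, -0.4]
gripper_width: 85.2
```

send_rows(translation=[[0, 0, 0], [0, 0, 0], [0, 0, 0], [0, 0, 0], [0, 0, 0]], dr=[[0, 0, 10.6], [0, 0, 10.6], [0, 0, 10.6], [0, 0, 10.6], [0, 0, 10.6]], grip=[85, 85, 85, 85, 85])

```text
clock: 13.7
position: [535.6, 181.3, 155.3]
ee_rot: [-0.213, 0.977, 0.0, 0.0]
contact_force: [-0.2, -0.2, -0.5]
gripper_width: 84.9
```

```bash
python3 - <<'E'
from h import *
s,r=st()
print(r.T@np.array([-1,.3,0]))
E
```

```text
t 13.7 p [535.59 181.32 155.31] j [ 0.613  0.351 -0.249  0.    -0.971 -1.755] F [-0.22 -0.2  -0.47] T [-0.03  0.05 -0.04] w 84.87 yaw_x -155.4 tilt 0.01
[ 7.84539272e-01  6.88838231e-01 -1.48205014e-04]
```

send_rows(translation=[[0.8, 0.7, 0], [0, 0, 0], [0, 0, 0], [0, 0, 0], [0, 0, 0]], dr=[[0, 0, 0], [0, 0, 0], [0, 0, 0], [0, 0, 0], [0, 0, 0]], grip=[80, 75, 70, 66, 60])

```text
clock: 14.32
position: [534.7, 181.7, 155.7]
ee_rot: [-0.216, 0.976, 0.0, 0.0]
contact_force: [0.1, 0.4, 1.6]
gripper_width: 63.9
```

send_rows(translation=[[0, 0, 0], [0, 0, 0], [0, 0, -0.3], [0, 0, -0.3], [0, 0, -0.3]], dr=[[0, 0, 0], [0, 0, 0], [0, 0, -5], [0, 0, -5], [0, 0, -5]], grip=[60, 60, 60, 60, 60])

```text
clock: 14.95
position: [534.6, 181.7, 156.5]
ee_rot: [-0.343, 0.939, 0.0, 0.0]
contact_force: [-0.2, 0.1, 3.0]
gripper_width: 64.1
```

```bash
python3 -c "
from h import *
st()"
```

```text
t 14.95 p [534.62 181.7  156.47] j [ 0.614  0.348 -0.25  -0.    -0.972 -1.485] F [-0.23  0.09  2.99] T [-0.01  0.1  -0.1 ] w 64.11 yaw_x -139.9 tilt 0.03
```

Now the lateral force is nearly zero. The total is 215° so far. I'll turn on to about 315°.

send_rows(translation=[[0, 0, -0.6], [0, 0, -0.6], [0, 0, -0.6], [0, 0, -0.6], [0, 0, -0.6]], dr=[[0, 0, -10], [0, 0, -10], [0, 0, -10], [0, 0, -10], [0, 0, -10]], grip=[60, 60, 60, 60, 60])

```text
clock: 15.58
position: [534.5, 182.0, 159.5]
ee_rot: [0.709, -0.706, -0.0, -0.0]
contact_force: [-1.4, 1.1, 3.6]
gripper_width: 63.9
```

send_rows(translation=[[0, 0, -0.6], [0, 0, -0.6], [0, 0, -0.6], [0, 0, -0.6], [0, 0, -0.6]], dr=[[0, 0, -10], [0, 0, -10], [0, 0, -10], [0, 0, -10], [0, 0, -10]], grip=[60, 60, 60, 60, 60])

```text
clock: 16.2
position: [534.2, 182.1, 162.4]
ee_rot: [0.94, -0.34, -0.0, -0.0]
contact_force: [-1.8, 0.7, 3.7]
gripper_width: 63.8
```

```bash
python3 -c "
from h import *
st()"
```

```text
t 16.2 p [534.17 182.07 162.42] j [ 0.615  0.342 -0.242 -0.001 -0.987  0.263] F [-1.75  0.72  3.7 ] T [ 0.43  0.68 -0.16] w 63.77 yaw_x -39.7 tilt 0.05
```

The total is 315°. Freeing happens at 324–396° and the drop not before 444°, so I'll turn to about 410° and then pull gently.

send_rows(translation=[[0, 0, -0.6], [0, 0, -0.6], [0, 0, -0.6], [0, 0, -0.6], [0, 0, -0.6]], dr=[[0, 0, -10], [0, 0, -10], [0, 0, -10], [0, 0, -10], [0, 0, -10]], grip=[60, 60, 60, 60, 60])

```text
clock: 16.82
position: [533.9, 181.7, 165.4]
ee_rot: [0.996, 0.089, -0.001, -0.0]
contact_force: [-2.7, 0.9, 4.5]
gripper_width: 63.8
```

```bash
python3 - <<'E'
from h import *
s,r=st()
u=arm.get_image("scene")[:,:,::-1];cv2.imwrite("pics/b5.png",cv2.resize(u[160:240,380:460],(500,500),interpolation=2))
E
```

```text
t 16.82 p [533.88 181.72 165.38] j [ 6.150e-01  3.390e-01 -2.380e-01 -1.000e-03 -9.950e-01  1.135e+00] F [-2.68  0.86  4.5 ] T [ 0.33  0.85 -0.17] w 63.81 yaw_x 10.2 tilt 0.07
```

View pics/b5.png

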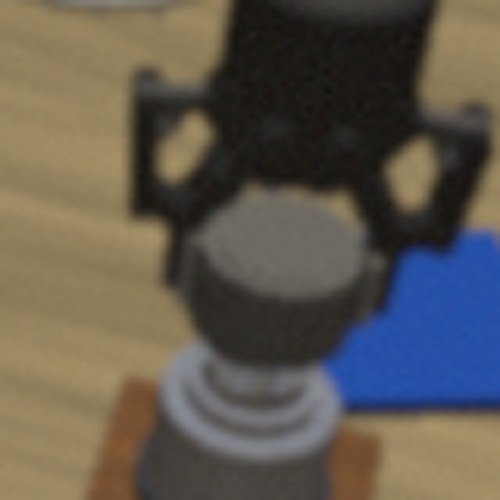

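The picture shows the lid, centred at (285,270), well up the neck, upright and held. I'll turn 45° more and then pull gently.

send_rows(translation=[[0, 0, -0.5], [0, 0, -0.5], [0, 0, -0.5], [0, 0, -0.5], [0, 0, -0.5]], dr=[[0, 0, -9], [0, 0, -9], [0, 0, -9], [0, 0, -9], [0, 0, -9]], grip=[60, 60, 60, 60, 60])

```text
clock: 17.5
position: [534.0, 181.5, 168.0]
ee_rot: [0.887, 0.462, -0.0, -0.0]
contact_force: [-2.5, 0.2, 4.6]
gripper_width: 64.2
```

send_rows(translation=[[0, 0, -0.4], [0, 0, -0.4], [0, 0, -0.4], [0, 0, -0.4], [0, 0, -0.4]], dr=[[0, 0, 0], [0, 0, 0], [0, 0, 0], [0, 0, 0], [0, 0, 0]], grip=[60, 60, 60, 60, 60])

```text
clock: 18.12
position: [534.1, 181.5, 169.2]
ee_rot: [0.887, 0.461, -0.001, -0.0]
contact_force: [0.1, -0.7, -0.3]
gripper_width: 63.8
```

```bash
python3 -c "
from h import *
st()"
```

```text
t 18.12 p [534.07 181.48 169.17] j [ 6.150e-01  3.350e-01 -2.330e-01 -1.000e-03 -1.004e+00  1.915e+00] F [ 0.1  -0.75 -0.34] T [-0.03  0.03 -0.  ] w 63.77 yaw_x 54.9 tilt 0.08
```

send_rows(translation=[[0, 0, -0.4], [0, 0, -0.4], [0, 0, -0.4], [0, 0, -0.4], [0, 0, -0.4]], dr=[[0, 0, 0], [0, 0, 0], [0, 0, 0], [0, 0, 0], [0, 0, 0]], grip=[60, 60, 60, 60, 60])

```text
clock: 18.75
position: [534.5, 181.6, 171.7]
ee_rot: [0.887, 0.461, -0.0, 0.0]
contact_force: [0.2, 0.0, -1.5]
gripper_width: 63.8
```

```bash
python3 -c "
from h import *
st()"
```

```text
t 18.75 p [534.51 181.58 171.74] j [ 0.614  0.333 -0.23   0.    -1.008  1.915] F [ 0.17  0.04 -1.48] T [-0.02 -0.03  0.03] w 63.82 yaw_x 55.0 tilt 0.0
```

The force is now just the lid's weight (about -1.5 N), so it is free. I'll lift straight up.

send_rows(translation=[[0, 0, -2], [0, 0, -3], [0, 0, -5], [0, 0, -6], [0, 0, -8]], dr=[[0, 0, 0], [0, 0, 0], [0, 0, 0], [0, 0, 0], [0, 0, 0]], grip=[60, 60, 60, 60, 60])

```text
clock: 19.38
position: [534.5, 181.6, 196.2]
ee_rot: [0.887, 0.461, -0.0, 0.0]
contact_force: [-0.4, 0.1, -1.1]
gripper_width: 64.3
```

send_rows(translation=[[0, 0, -10], [0, 0, -10], [0, 0, -10], [0, 0, -8], [0, 0, -4]], dr=[[0, 0, 0], [0, 0, 0], [0, 0, 0], [0, 0, 0], [0, 0, 0]], grip=[60, 60, 60, 60, 60])

```text
clock: 20.0
position: [534.7, 181.7, 238.4]
ee_rot: [0.887, 0.461, 0.0, -0.0]
contact_force: [0.6, -0.6, -1.3]
gripper_width: 64.2
```

```bash
python3 - <<'E'
from h import *
s,r=st()
print("tool shift to cork",r.T@(np.array([488,-239.5,s["position"][2]])-s["position"]))
a,b=[arm.get_image(c)[:,:,::-1] for c in("top","scene")]
a=cv2.resize(a[120:240,140:260],(400,400),interpolation=2);b=cv2.resize(b[140:260,360:480],(400,400),interpolation=2)
cv2.imwrite("pics/a6.png",np.hstack([a,b]))
E
```

```text
t 20.0 p [534.66 181.67 238.39] j [ 0.614  0.277 -0.133  0.    -1.161  1.915] F [ 0.58 -0.62 -1.32] T [-0.04 -0.05 -0.01] w 64.16 yaw_x 55.0 tilt 0.05
tool shift to cork [-3.71610504e+02  2.03638010e+02 -2.15616419e-01]
```

View pics/a6.png

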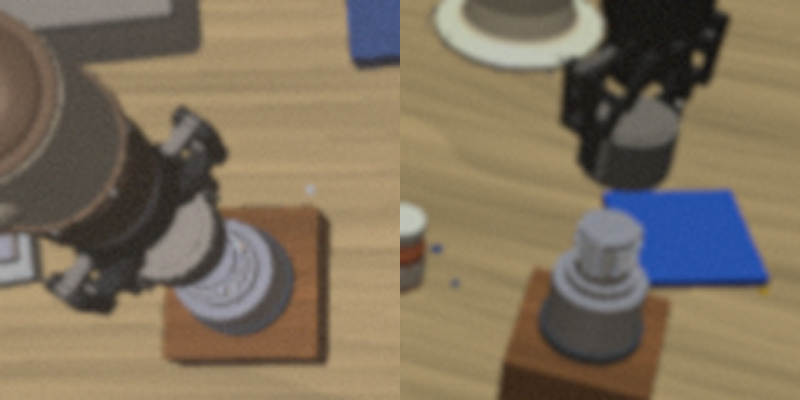

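The neck is bare at about (605,235) in the right panel, and the lid hangs level in the fingers. I'll carry it over at this height.

send_rows(translation=[[-20, 11, 0], [-35, 19.2, 0], [-40, 21.9, 0], [-40, 21.9, 0], [-40, 21.9, 0]], dr=[[0, 0, 0], [0, 0, 0], [0, 0, 0], [0, 0, 0], [0, 0, 0]], grip=[60, 60, 60, 60, 60])

```text
clock: 20.72
position: [511.4, -19.0, 237.5]
ee_rot: [0.887, 0.461, -0.0, -0.0]
contact_force: [0.4, -0.4, -1.1]
gripper_width: 63.7
```

send_rows(translation=[[-40, 21.9, 0], [-40, 21.9, 0], [-40, 21.9, 0], [-40, 21.9, 0], [-36.6, 20.1, 0]], dr=[[0, 0, 0], [0, 0, 0], [0, 0, 0], [0, 0, 0], [0, 0, 0]], grip=[60, 60, 60, 60, 60])

```text
clock: 21.35
position: [486.4, -241.7, 237.4]
ee_rot: [0.887, 0.461, -0.0, -0.0]
contact_force: [0.4, 0.3, -1.8]
gripper_width: 63.7
```

send_rows(translation=[[0, 0, 0], [0, 0, 20], [0, 0, 30], [0, 0, 30], [0, 0, 30]], dr=[[0, 0, 0], [0, 0, 0], [0, 0, 0], [0, 0, 0], [0, 0, 0]], grip=[60, 60, 60, 60, 60])

```text
clock: 21.98
position: [487.2, -239.2, 126.8]
ee_rot: [0.887, 0.462, -0.0, -0.0]
contact_force: [0.2, 0.2, -1.9]
gripper_width: 63.6
```

```bash
python3 - <<'E'
from h import *
s,r=st()
a,b=[arm.get_image(c)[:,:,::-1] for c in("top","scene")]
a=cv2.resize(a[150:290,290:430],(400,400),interpolation=2);b=cv2.resize(b[120:260,220:360],(400,400),interpolation=2)
cv2.imwrite("pics/a7.png",np.hstack([a,b]))
E
```

```text
t 21.98 p [ 487.19 -239.23  126.82] j [-0.158  0.348 -0.338 -0.    -0.885  2.688] F [ 0.15  0.25 -1.92] T [-0.    0.   -0.03] w 63.6 yaw_x 55.0 tilt 0.02
```

View pics/a7.png

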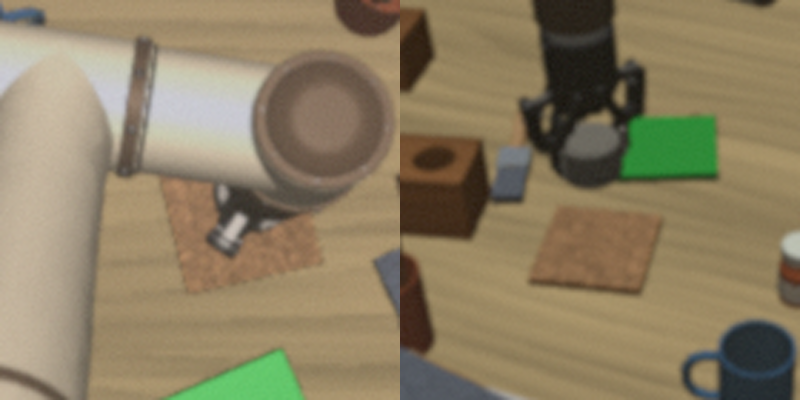

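The lid is held over the mat. I'll descend to about 15 mm above it and look again.

send_rows(translation=[[0, 0, 25], [0, 0, 25], [0, 0, 22], [0, 0, 14], [0, 0, 10]], dr=[[0, 0, 0], [0, 0, 0], [0, 0, 0], [0, 0, 0], [0, 0, 0]], grip=[60, 60, 60, 60, 60])

```text
clock: 22.7
position: [488.4, -239.6, 32.0]
ee_rot: [0.887, 0.462, 0.0, 0.0]
contact_force: [-0.2, -0.3, -0.9]
gripper_width: 64.0
```

```bash
python3 - <<'E'
from h import *
s,r=st()
b=arm.get_image("scene")[:,:,::-1]
cv2.imwrite("pics/b8.png",cv2.resize(b[160:240,250:330],(500,500),interpolation=2))
E
```

```text
t 22.7 p [ 488.36 -239.64   31.96] j [-0.158  0.478 -0.43   0.    -0.662  2.688] F [-0.24 -0.26 -0.95] T [ 0.02 -0.05 -0.  ] w 63.96 yaw_x 55.0 tilt 0.06
```

View pics/b8.png

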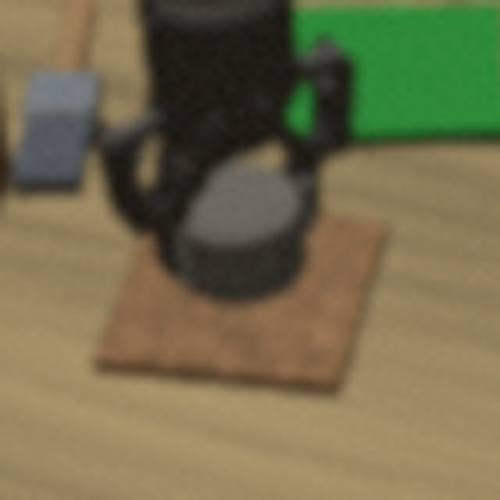

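send_rows(translation=[[0, 0, 4], [0, 0, 3], [0, 0, 2], [0, 0, 2], [0, 0, 1]], dr=[[0, 0, 0], [0, 0, 0], [0, 0, 0], [0, 0, 0], [0, 0, 0]], grip=[60, 60, 60, 60, 60])

```text
clock: 23.38
position: [487.9, -239.6, 19.7]
ee_rot: [0.887, 0.461, 0.0, 0.0]
contact_force: [0.3, -0.2, -1.1]
gripper_width: 64.2
```

send_rows(translation=[[0, 0, 0.5], [0, 0, 0.5], [0, 0, 0.5], [0, 0, 0], [0, 0, 0]], dr=[[0, 0, 0], [0, 0, 0], [0, 0, 0], [0, 0, 0], [0, 0, 0]], grip=[60, 60, 60, 60, 60])

```text
clock: 24.0
position: [487.8, -239.6, 18.2]
ee_rot: [0.887, 0.461, 0.0, 0.0]
contact_force: [0.1, -0.3, -1.7]
gripper_width: 64.1
```

send_rows(translation=[[0, 0, 0.5], [0, 0, 0.5], [0, 0, 0], [0, 0, 0], [0, 0, 0]], dr=[[0, 0, 0], [0, 0, 0], [0, 0, 0], [0, 0, 0], [0, 0, 0]], grip=[60, 60, 60, 60, 60])

```text
clock: 24.62
position: [487.9, -239.5, 17.4]
ee_rot: [0.887, 0.461, 0.0, 0.0]
contact_force: [-0.2, 1.4, 1.9]
gripper_width: 64.3
```

Contact: the force in z changed sign. One slight press more, then check.

send_rows(translation=[[0, 0, 0.3], [0, 0, 0.2], [0, 0, 0], [0, 0, 0], [0, 0, 0]], dr=[[0, 0, 0], [0, 0, 0], [0, 0, 0], [0, 0, 0], [0, 0, 0]], grip=[60, 60, 60, 60, 60])

```text
clock: 25.25
position: [487.9, -239.5, 17.3]
ee_rot: [0.887, 0.462, 0.0, 0.0]
contact_force: [-1.7, 2.4, 5.3]
gripper_width: 63.9
```

send_rows(translation=[[0, 0, 0], [0, 0, 0], [0, 0, 0], [0, 0, 0], [0, 0, 0]], dr=[[0, 0, 0], [0, 0, 0], [0, 0, 0], [0, 0, 0], [0, 0, 0]], grip=[65, 68, 72, 77, 82])

```text
clock: 25.88
position: [487.8, -239.6, 16.6]
ee_rot: [0.887, 0.461, -0.0, -0.0]
contact_force: [-1.0, 0.2, 0.1]
gripper_width: 81.7
```

```bash
python3 - <<'E'
from h import *
s,r=st()
b=arm.get_image("scene")[:,:,::-1]
cv2.imwrite("pics/b9.png",cv2.resize(b[160:240,250:330],(500,500),interpolation=2))
E
```

```text
t 25.88 p [ 487.78 -239.64   16.6 ] j [-0.158  0.502 -0.441  0.    -0.627  2.688] F [-1.02  0.2   0.11] T [0.04 0.01 0.04] w 81.74 yaw_x 55.0 tilt 0.01
```

View pics/b9.png

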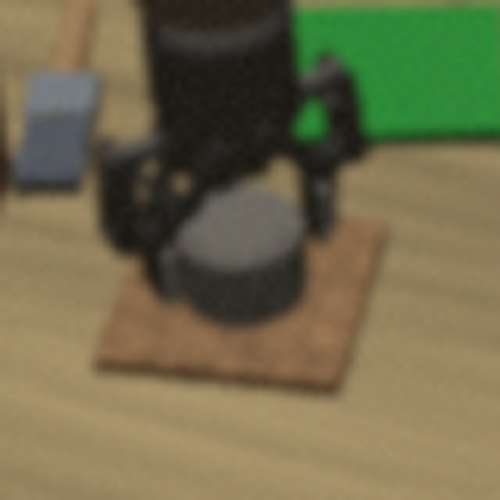

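The lid stands flat on the mat and the fingers have opened clear of it. I'll retreat straight up.

send_rows(translation=[[0, 0, 0], [0, 0, -5], [0, 0, -8], [0, 0, -12], [0, 0, -15]], dr=[[0, 0, 0], [0, 0, 0], [0, 0, 0], [0, 0, 0], [0, 0, 0]], grip=[85, 85, 85, 85, 85])

```text
clock: 26.55
position: [487.9, -239.6, 57.8]
ee_rot: [0.887, 0.461, 0.0, 0.0]
contact_force: [-0.1, -0.1, -0.4]
gripper_width: 84.7
```

send_rows(translation=[[0, 0, -25], [0, 0, -30], [0, 0, -30], [0, 0, -25], [0, 0, -10]], dr=[[0, 0, 0], [0, 0, 0], [0, 0, 0], [0, 0, 0], [0, 0, 0]], grip=[85, 85, 85, 85, 85])

```text
clock: 27.18
position: [488.5, -239.7, 179.3]
ee_rot: [0.887, 0.461, 0.002, 0.001]
contact_force: [-0.2, 0.7, -0.9]
gripper_width: 84.8
```

send_rows(translation=[[0, 0, 0], [0, 0, 0], [0, 0, 0], [0, 0, 0], [0, 0, 0]], dr=[[0, 0, 0], [0, 0, 0], [0, 0, 0], [0, 0, 0], [0, 0, 0]], grip=[85, 85, 85, 85, 85])

```text
clock: 27.8
position: [487.7, -239.5, 176.3]
ee_rot: [0.887, 0.461, -0.0, -0.0]
contact_force: [-0.3, 0.0, -0.3]
gripper_width: 84.9
```

```bash
python3 - <<'E'
from h import *
s,r=st()
b=arm.get_image("scene")[:,:,::-1];cv2.imwrite("pics/full.png",b)
cv2.imwrite("pics/b10.png",cv2.resize(b[160:240,250:330],(500,500),interpolation=2))
print([(d["xyz"],d["confidence"]) for d in arm.place_of("lid_center","scene")])
for t in ["mug","small_jar","brush_pot"]: print(t,[(np.round(d["xyz"]),d["confidence"]) for d in arm.place_of(t,"scene")][:1])
E
```

```text
t 27.8 p [ 487.75 -239.53  176.34] j [-0.158  0.295 -0.274 -0.    -1.003  2.688] F [-0.25  0.01 -0.34] T [-0.04 -0.01 -0.03] w 84.89 yaw_x 55.0 tilt 0.04
[([487.2, -243.3, 35.3], 0.58)]
mug [(array([648.,   9.,   2.]), 0.89)]
small_jar [(array([471.,  -0.,   2.]), 0.85)]
brush_pot [(array([ 688., -373.,    1.]), 0.61)]
```

View pics/b10.png

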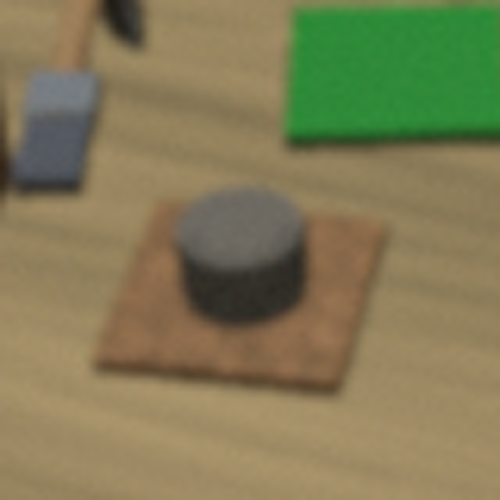

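View pics/full.png

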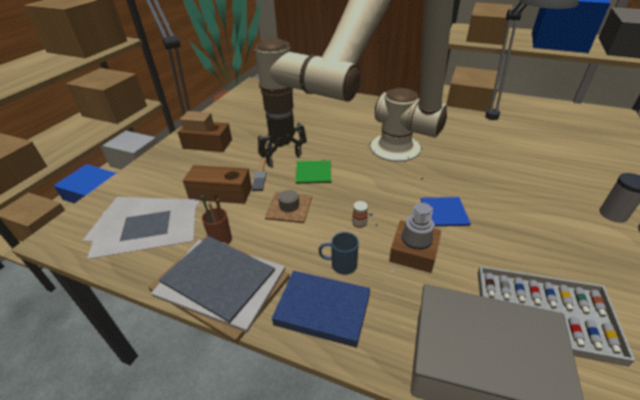

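The lid stands upright near the middle of the cork mat at (289,200). The mug, jar and pot are where they were, and the gripper is clear. I'll hand the job in.

```bash
python3 -c "
from bench import arm
print(arm.job_done())"
```

```text
the job is handed in; nothing more can be done
None
```

I unscrewed the lid about 410° anticlockwise in two grasps and lifted it off the neck. I then carried it over the mug and jar, set it down on the cork mat, let go and retreated. The job is handed in, at about 28 s; no verdict was reported.

- **Thread forces:** contact forces stayed under about 8 N, measured at the end of each move. When the lid came free, the reading dropped to just its weight.
- **Final position:** the last picture shows the lid upright near the mat's centre. The network puts its centre at (487, -243, 35) mm against my estimate of the mat centre, (488, -239, 14) mm. That is about 4 mm off horizontally, at the expected height. The gripper is clear and the readings show no contact.
- **Other things:** the network finds the mug, small jar and brush pot within about 4 mm of where they started. I checked the book and brush only by eye, and they look unmoved.
- **Disagreement:** the two cameras differed by about 7–10 mm in x throughout. I averaged them, and the near-zero side force when gripping confirmed that for the canister. The mat centre rests on the averaging alone, so it may be off by about 4 mm, well inside the 33 mm allowed.

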